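# Open the strut-lidded tool chest and put the hammer away

### The job

Lift the lid of the wooden tool chest past its balance point and let go, so that its struts carry it fully open. Then put the steel-headed hammer away in the chest, lying inside below the rim without being dropped from a height, and leave the lid open and the other things on the bench where they are.

Things in the scene. Friction and masses are not known exactly. Their poses are not given: they have to be found in the camera images.
- chest: open wooden chest fixed to the bench, outside 200 (its x) x 300 (its y) x 115 mm high; walls 12 mm, floor 10 mm thick. Origin: centre of its underside, on the bench. Its x points from the lip side (towards the robot's right) to the hinge side (robot's left), so it stands at a yaw of 1.57 +- 0.3 rad; z up. At both ends (y = +-150) a thin strut runs up to the lid, under its end overhang
- lid (a joint): angle of the chest's lid in rad: 0 shut, 1.75 fully open (leaning a little past upright, to the robot's left). Released below its balance point it sinks shut; that point lies between 0.65 and 1.05 rad, depending on the lid's weight. Beyond it the struts push it slowly (a second or two) to 1.75 and hold it
- lid_lip (a point): middle of the front lower edge of the lid; shut: at chest x = -135, y = 0, z = 115 mm. Flat plywood lid 240 x 340 x 12 mm, about 0.6 kg, no latch or handle, overhanging the front wall by 35 mm and the ends by 20 mm: it is lifted with fingers under this lip (up to about 3 N at the lip). The point moves on a circle of 235 mm radius about the hinge
- lid_hinge (a point): middle of the hinge axis, which runs along the chest's y: chest x = +100, y = 0, z = 115 mm
- hammer: hammer with a bare steel head and a dark round wooden handle, 210 mm long, 0.4 kg, lying flat on the bench to the right of the chest. Origin: middle of its length, on its underside; x points along the handle to the head, z up. Handle 25 mm thick, its axis 13 mm above the underside; head 26 mm thick, reaching from y = -48 to +40 mm, its centre line at x = 92 mm
- hammer_grip (a point): where to hold the handle, close to the balance: hammer x = +42, on the handle's axis, 13 mm above the underside
- hammer_head (a point): centre of the head, hammer x = +92, 13 mm above the underside
- hammer_butt (a point): end of the handle, hammer x = -105, 13 mm above the underside
- doming_block: wooden cylinder 44 mm across, 40 high, standing inside the chest against the hinge-side wall (chest x 55 to 62 mm, anywhere along it); the rest of the chest is empty. Origin: centre of its underside
- mallet: wooden mallet: round light handle 26 mm thick, cylindrical wooden head 70 mm across and 110 long. NOT the hammer; a bystander on the left of the bench, to be left alone
- former: wooden shaping former 200 x 50 x 75 mm with hollows in its top, far left; bystander
- bowl: copper bowl 140 mm across, 50 high, right of the hammer; bystander
- tape: grey tape roll 90 mm across, 40 high, far right; bystander
- punch: square steel punch 130 x 12 x 12 mm lying between the hammer handle and the chest, nearer the robot; bystander
- offcut: wooden offcut 60 x 45 x 40 mm beyond the hammer, near the chest's far end; bystander
Things that resemble listed ones, but are neither listed nor needed, are in the scene too. Several things look just like the hammer: the one meant starts farthest from the robot's base.

How it is judged:
By the outcome, as a careful person would: the job done as asked, in the order asked, and still so for the second after the job is handed in, with the robot touching nothing.
It also fails if it takes over 58 s, if anything falls off the work surface, if the arm or the gripper's body presses on something with over 40 N, if the wrist force passes 120 N, or if a joint passes its speed limit or range.

### The arm

A 6-joint arm with a two-finger parallel gripper is mounted at the origin on the work surface. World frame = base frame: x ahead of the robot, y to its left, z up, the work surface at z = 0. Lengths are in m, angles in rad, forces in N, time in s.
With the tool pointing down it reaches from about 0.4 to 0.825 m from the base axis. Payload 7 kg.
Tool frame: the origin (TCP) lies midway between the tips of the shut fingers; the grasp point (between the pads) lies 19 mm behind it; z points along the fingers, y is the line along which they close (so a half turn about z gives the same grasp; the last joint's range is limited). The gripper opens to 88 mm and grips with 3 to 60 N. Pads are 19 mm wide; open, the fingers measure 130 mm over their backs; the gripper's body (78 mm by 193 mm) begins 47 mm behind the grasp point.
Start: joints at [1.4, 0.359, 0.012, 0, -1.224, -0.288], TCP at [0.299, 0.605, 0.227] pointing down, gripper open.
Joint ranges: [-3.07, 3.07], [-1.43, 2.12], [-1.02, 1.25], [-3.03, 1.67], [-3.05, -0], [-3.03, 3.03]. Speed limits (rad/s): [2.39, 2.39, 3.01, 3.14, 3.14, 3.14].

### API

Orientations are given as [roll, pitch, yaw] about the fixed x, y, z axes, in that order (R = Rz(yaw) Ry(pitch) Rx(roll)).
In Python, from station import arm gives the robot as it stands.
- The arm moves only by the tool servo_tool, never from a script. Its argument "deltas" is a list of rows, each a list of 7 numbers: the closure, from -1 (fully open) to 1 (shut), then the shift along the tool's x, y, z in mm, then the turn, a rotation vector about the tool's x, y, z in degrees. In form: [[gripper, x, y, z, ax, ay, az], ...]. A call has 1 to 20 rows; each row shifts and turns the commanded pose from where the row before left it, along the tool's axes as they then stand; what a row does not reach is not made up. A row lasts 1/12 s, in which the tool goes at most 41.7 mm and 7.16 degrees, less where a joint would pass 70% of its speed; a pose out of reach is approached as far as the arm can. A call is refused whole if a number of a shift passes 41.7 or a number of a turn 7.16, either way. A call with a gripper value outside its range is refused whole. The fingers move at their own pace and stop on an object; "squeeze" is the grip in N (left out, the last holds). Time passes only in rows, so rows that do not move let the fingers close. It gives the time, the measured TCP pose, the force, the opening and the grip force at its end, in the units of the state.
- arm.get_state(): the state, without advancing time (a new reading comes with each control period).
- arm.grab_frame(name): name is "scene" or "top" or "wrist"; returns a dict with "color" (420x560x3 uint8, red, green, blue), "K" (3x3 intrinsics, pixels), "distortion" ([k1, k2, p1, p2, k3] as OpenCV has them; the pictures are not rectified), "position" and "orientation" of the camera in the world. Camera axes: x right, y down, z forward; pixel columns grow to the right and rows downward; lengths in m; the calibration is good to about 2 mm. A picture is of the moment at which its call begins. There is no depth.
- arm.job_done(): hands the job in; it is judged then, once.
Trained networks look in a picture, given as the dict that the camera call returned (one of the last four; its "shot" number tells which), for a name from the list of things; names that differ only in an ending like _2 or _b are one class to them, and where a whole thing is asked for, a point or a joint stands for the part that bears it (a point fixed in the world has none). Each returns a list of dicts, best first, with "conf" (0 to 1); they miss things now and then, are a little off and sometimes report something else, mostly with a low value. They report only what shows in the picture. A call takes as long as a camera call. They do not tell look-alikes from the thing itself.
- arm.recognise(query, picture): "at" ([x, y, z] in m, in the coordinates of the camera as it stood for that picture, good to about 4 mm: the middle of the surface that is visible of it).
The state is a dict: "t": time; "q": joint angles; "qd": joint speeds; "joint_efforts": joint torques, N m; "eef_pos": TCP position; "ee_rot": TCP orientation; "force": force on the tool from outside, world axes, zero at the start; "moment": the same for the moment, N m; "width": finger opening in m; "gripper_force": force on a finger pad.
Only numpy, scipy, OpenCV 4.12 (cv2) and the standard library are available. Lean on these libraries where they do the work, as an engineer would, in place of code of your own. Each camera call takes 0.05 s, during which the arm holds its last target. There are 200 camera calls.

## Working session

There is one attempt and no reset: what is moved stays moved. The work goes in short steps, Python scripts to look and compute and a tool call to move; the robot and the scene stay as the last step left them, time stands still between calls to the robot, and variables do not carry over. Pictures are saved under pics/ and viewed, at most 10 in all, crops included, and the job is handed in when it is done.

Besides the shell and the picture viewer there is one more tool, called as name([rows], argument=value, ...), one row to a line, values as JSON. servo_tool: Moves the arm, as the interface text tells. Its arguments: {"type":"object","properties":{"deltas":{"type":"array","items":{"type":"array","items":{"type":"number"}}},"squeeze":{"type":"number"}},"required":["deltas"]}

```bash
mkdir -p pics; ls; cat > h.py <<'E'
import numpy as np, cv2
from scipy.spatial.transform import Rotation as R
from station import arm
def Rc(o):
    o=np.array(o,float)
    return o if o.shape==(3,3) else (R.from_euler('xyz',o).as_matrix() if o.size==3 else R.from_quat(o).as_matrix())
def world(f,p): return Rc(f['orientation'])@np.array(p)+np.array(f['position'])
def proj(f,P):
    Rm=Rc(f['orientation']); p=(np.atleast_2d(P)-np.array(f['position']))@Rm
    return cv2.projectPoints(p,np.zeros(3),np.zeros(3),np.array(f['K']),np.array(f['distortion']))[0][:,0]
def ray(f,uv,z):
    n=cv2.undistortPoints(np.array([[uv]],float),np.array(f['K']),np.array(f['distortion']))[0,0]
    d=Rc(f['orientation'])@np.array([n[0],n[1],1]); c=np.array(f['position'])
    return c+d*(z-c[2])/d[2]
def save(f,n): cv2.imwrite('pics/'+n,cv2.cvtColor(f['color'],cv2.COLOR_RGB2BGR))
E
python3 - <<'E'
from h import *
for c in ['top','scene']:
    f=arm.grab_frame(c); save(f,c+'0.png'); print(c,f['position'],f['orientation'])
    for q in ['chest','lid','lid_lip','lid_hinge','hammer','hammer_grip','hammer_head','hammer_butt','punch','offcut','mallet','bowl']:
        for r in arm.recognise(q,f): 
            w=world(f,r['at']); print(q,round(r['conf'],2),w.round(3),proj(f,w)[0].round())
print(arm.get_state())
E
```

```text
pics
top [ 0.33142219 -0.0334927   1.33158481] [-3.05189804  0.01457296 -1.59899538]
chest 0.64 [0.538 0.116 0.129] [232. 176.]
chest 0.43 [ 0.476 -0.341  0.026] [390. 197.]
chest 0.21 [0.539 0.115 0.132] [232. 175.]
lid 0.57 [0.544 0.117 0.129] [232. 174.]
lid 0.34 [ 0.478 -0.336  0.023] [388. 197.]
lid_lip 0.89 [0.544 0.118 0.129] [231. 173.]
lid_hinge 0.9 [0.539 0.114 0.131] [233. 175.]
hammer 0.69 [ 0.195 -0.391  0.024] [411. 292.]
hammer 0.61 [ 0.476 -0.341  0.026] [390. 197.]
hammer_grip 0.78 [ 0.476 -0.337  0.027] [389. 197.]
hammer_grip 0.69 [ 0.192 -0.393  0.022] [412. 293.]
hammer_head 0.86 [ 0.189 -0.392  0.026] [412. 294.]
hammer_butt 0.81 [ 0.197 -0.396  0.026] [413. 291.]
hammer_butt 0.57 [ 0.474 -0.339  0.026] [389. 198.]
punch 0.53 [ 0.366 -0.201  0.013] [344. 236.]
offcut 0.91 [ 0.74  -0.22   0.036] [346. 111.]
mallet 0.68 [0.325 0.518 0.059] [ 99. 256.]
mallet 0.63 [ 0.476 -0.339  0.028] [389. 197.]
bowl 0.69 [ 0.534 -0.562  0.023] [462. 176.]
bowl 0.39 [0.538 0.116 0.126] [232. 176.]
scene [ 1.28015656 -0.63046415  1.24321846] [-2.40867641 -0.0029762   0.93133652]

[... 900 characters left out ...]
.26 [ 0.708 -0.329  0.043] [251. 337.]
{'t': 1.3, 'q': array([ 1.40007101e+00,  3.58606817e-01,  1.18931128e-02,  1.30449907e-05,
       -1.22410604e+00, -2.88105479e-01]), 'qd': array([ 0.00073543,  0.00033709, -0.00166072,  0.00267226,  0.00114696,
       -0.00010492]), 'joint_efforts': array([-4.94097312e-04, -5.82395482e+01,  2.93293458e+01,  7.00269476e+00,
        1.22896206e-02, -2.18724887e-05]), 'eef_pos': array([0.29896489, 0.60515337, 0.22655618]), 'ee_rot': array([ 3.14157369e+00, -1.84155969e-05, -4.58826363e-01]), 'force': array([-0.13279941,  0.04700965, -0.17722601]), 'moment': array([ 0.02500677, -0.00986431, -0.01851038]), 'gripper_force': 0.0, 'width': 0.08728655032925152}
```

View pics.

View pics/top0.png

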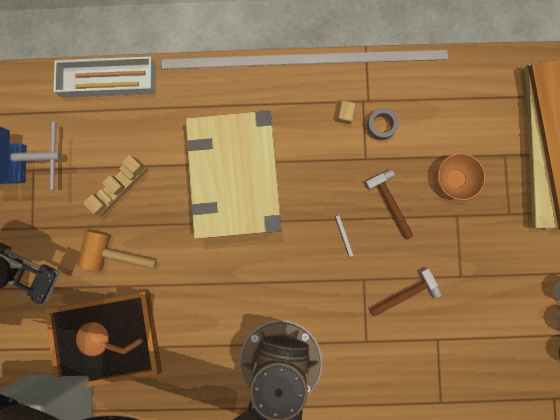

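View pics/scene0.png

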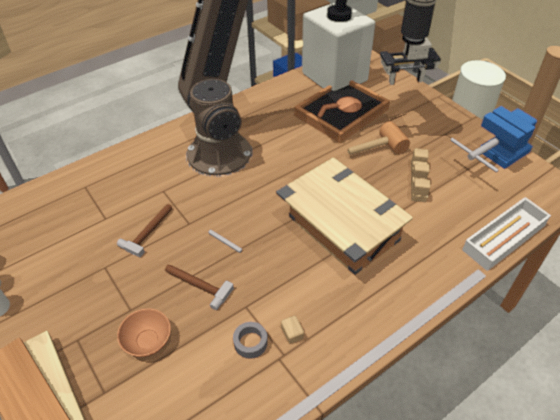

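Top picture: the lid is shut, with corners at about (187,119), (271,111), (281,231) and (195,238). The lip is on the right edge. Of the two hammers, the far one has its head at (380,180) and its butt at (408,236). The near look-alike is at (430,280). The scene picture agrees.

```bash
cat >> h.py <<'E'
from scipy.optimize import least_squares
def pose(st=None):
    st=st or arm.get_state(); return Rc(st['ee_rot']),np.array(st['eef_pos'])
def rows(R1,p1,R0=None,p0=None,vmax=38,wmax=7.0):
    "n equal rows [shift mm, turn deg] taking (R0,p0) to (R1,p1)"
    if R0 is None: R0,p0=pose()
    w=R.from_matrix(R0.T@R1).as_rotvec(); t=R0.T@(p1-p0)*1000
    n=int(max(np.ceil(np.abs(np.degrees(w)).max()/wmax),np.ceil(np.linalg.norm(t)/vmax),1))
    while True:
        S=sum(R.from_rotvec(w/n*k).as_matrix() for k in range(n)); p=np.linalg.solve(S,t)
        if np.linalg.norm(p)<=vmax: break
        n+=1
    print(n,'rows',p.round(1),np.degrees(w/n).round(2))
E
python3 - <<'E'
from h import *
import json
f=arm.grab_frame('top')
# lid corners in chest frame: lip/hinge side x=-135,+105 ; y=+-170
img=np.array([[187,119],[271,111],[281,231],[195,238]],float)
mod=np.array([[105,-170,127],[-135,-170,127],[-135,170,127],[105,170,127]])/1000
T=lambda v,m:m@R.from_euler('z',v[2]).as_matrix().T+[v[0],v[1],0]
s=least_squares(lambda v:(proj(f,T(v,mod))-img).ravel(),[.54,.12,1.57])
print('chest',s.x.round(3),s.fun.round(1)); c=s.x
img=np.array([[367,185],[394,173],[408,237]],float)
mod=np.array([[92,40,26],[92,-48,26],[-105,0,13]])/1000
s=least_squares(lambda v:(proj(f,T(v,mod))-img).ravel(),[.48,-.34,.4])
print('hammer',s.x.round(3),s.fun.round(1)); h=s.x
json.dump(dict(chest=list(c),hammer=list(h)),open('m.json','w'))
for n,P in [('lip',[-.135,0,.115]),('hinge',[.1,0,.115])]: print(n,T(c,np.array(P)).round(3))
print('grip',T(h,np.array([.042,0,.013])).round(3))
cx=np.array([np.cos(c[2]),np.sin(c[2]),0]);cy=np.array([-cx[1],cx[0],0]);Z=np.array([0,0,1.])
lip=T(c,np.array([-.135,0,.115]))
R1=np.column_stack([-cx,cy,-Z]); p1=lip-.12*cx; p1[2]=.26
rows(R1,p1)
ph=np.radians(15); z=cx*np.cos(ph)-Z*np.sin(ph); x=np.cross(cy,z); R2=np.column_stack([x,cy,z])
p2=lip-.05*cx; p2[2]=.12
rows(R2,p2,R1,p1); print(p1,p2)
E
```

```text
chest [0.542 0.128 1.628] [-0.5 -0.7  0.3 -0.3  0.6  0.3 -0.5  0.7]
hammer [ 0.449 -0.35   0.425] [ 0.3 -0.3 -0.6 -1.   0.3  1.3]
lip [ 0.55  -0.007  0.115]
hinge [0.537 0.227 0.115]
grip [ 0.487 -0.332  0.013]
22 rows [35.6  9.9 -1.5] [0.   0.   2.75]
11 rows [ 2.   0.  15.2] [ 0.   -6.82 -0.  ]
[ 0.55677974 -0.12692674  0.26      ] [ 0.55279662 -0.05704016  0.12      ]
```

servo_tool([
  [1, 35.6, 9.9, -1.5, 0, 0, 2.75],
  [1, 35.6, 9.9, -1.5, 0, 0, 2.75],
  [1, 35.6, 9.9, -1.5, 0, 0, 2.75],
  [1, 35.6, 9.9, -1.5, 0, 0, 2.75],
  [1, 35.6, 9.9, -1.5, 0, 0, 2.75],
  [1, 35.6, 9.9, -1.5, 0, 0, 2.75],
  [1, 35.6, 9.9, -1.5, 0, 0, 2.75],
  [1, 35.6, 9.9, -1.5, 0, 0, 2.75],
  [1, 35.6, 9.9, -1.5, 0, 0, 2.75],
  [1, 35.6, 9.9, -1.5, 0, 0, 2.75],
  [1, 35.6, 9.9, -1.5, 0, 0, 2.75],
  [1, 35.6, 9.9, -1.5, 0, 0, 2.75],
  [1, 35.6, 9.9, -1.5, 0, 0, 2.75],
  [1, 35.6, 9.9, -1.5, 0, 0, 2.75],
  [1, 35.6, 9.9, -1.5, 0, 0, 2.75],
  [1, 35.6, 9.9, -1.5, 0, 0, 2.75],
  [1, 35.6, 9.9, -1.5, 0, 0, 2.75],
  [1, 35.6, 9.9, -1.5, 0, 0, 2.75],
  [1, 35.6, 9.9, -1.5, 0, 0, 2.75],
  [1, 35.6, 9.9, -1.5, 0, 0, 2.75],
], squeeze=20)

```text
t: 3.02
eef_pos: [0.5658, -0.0557, 0.2568]
ee_rot: [-3.141, -0.0, -1.421]
force: [0.9, -0.6, 0.8]
width: 0.0002
gripper_force: 0.0
```

servo_tool([
  [1, 35.6, 9.9, -1.5, 0, 0, 2.75],
  [1, 35.6, 9.9, -1.5, 0, 0, 2.75],
])

```text
t: 3.18
eef_pos: [0.555, -0.1288, 0.2598]
ee_rot: [-3.141, -0.0, -1.517]
force: [0.4, -0.0, -0.7]
width: 0.0006
gripper_force: 0.0
```

servo_tool([
  [1, 2, 0, 15.2, 0, -6.82, 0],
  [1, 2, 0, 15.2, 0, -6.82, 0],
  [1, 2, 0, 15.2, 0, -6.82, 0],
  [1, 2, 0, 15.2, 0, -6.82, 0],
  [1, 2, 0, 15.2, 0, -6.82, 0],
  [1, 2, 0, 15.2, 0, -6.82, 0],
  [1, 2, 0, 15.2, 0, -6.82, 0],
  [1, 2, 0, 15.2, 0, -6.82, 0],
  [1, 2, 0, 15.2, 0, -6.82, 0],
  [1, 2, 0, 15.2, 0, -6.82, 0],
  [1, 2, 0, 15.2, 0, -6.82, 0],
  [1, 0, 0, 0, 0, 0, 0],
])

```text
t: 4.18
eef_pos: [0.5484, -0.0553, 0.1102]
ee_rot: [3.07, 1.325, -1.588]
force: [-2.6, 1.5, -2.8]
width: 0.0005
gripper_force: 0.0
```

```bash
python3 - <<'E'
from h import *
a=arm.grab_frame('wrist');b=arm.grab_frame('scene')
save(b,'s1.png'); cv2.imwrite('pics/ws1.png',cv2.cvtColor(cv2.resize(np.hstack([a['color'],b['color']]),(800,300)),cv2.COLOR_RGB2BGR))
st=arm.get_state(); print(st['q'].round(2),st['eef_pos'],st['ee_rot'])
for q in ['lid_lip']:
    for r in arm.recognise(q,a): print(r['conf'],world(a,r['at']))
E
```

```text
[-0.49  0.79  0.15 -1.02 -1.82  0.78] [ 0.55073062 -0.0574322   0.11639042] [ 3.12031201  1.30851855 -1.53567642]
0.8 [0.54921509 0.00230426 0.11111828]
```

View pics/ws1.png

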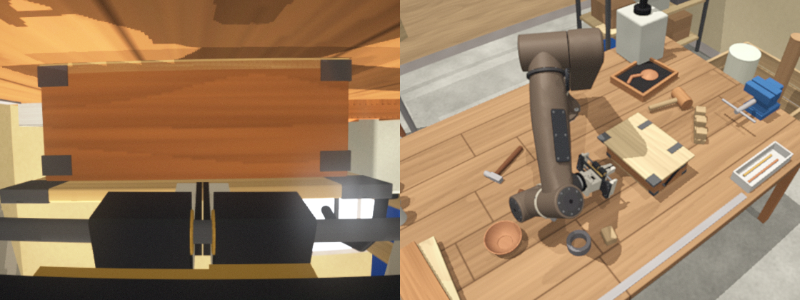

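```bash
python3 - <<'E'
from h import *
import json
c=json.load(open('m.json'))['chest']
cx=np.array([np.cos(c[2]),np.sin(c[2]),0]);Z=np.array([0,0,1.])
hg=np.array([c[0],c[1],.115])+.1*cx
R0,p=pose(); print(R0.round(2))
def go(q,n):
    global p
    print(n,'x',((R0.T@(q-p))*1000/n).round(1)); p=q
b=p.copy(); b[2]=.088; go(b,2)
t=hg-.210*cx-Z*.025; e=t+cx*((b-t)@cx)*0; q=b+cx*((t-b)@cx); q[2]=.090; go(q,4)
t0=np.arctan2(q[2]-hg[2],-(q-hg)@cx); r=np.hypot(q[2]-hg[2],(q-hg)@cx); print(np.degrees(t0),r)
for d in np.linspace(t0,np.radians(74),9)[1:]:
    g=hg-cx*r*np.cos(d)+Z*r*np.sin(d); g+= (q-hg)-cx*((q-hg)@cx)-Z*((q-hg)@Z); go(g,3); print(np.degrees(d).round(),g.round(3))
E
```

```text
[[ 0.01 -1.   -0.05]
 [-0.26 -0.06  0.96]
 [-0.96 -0.   -0.26]]
2 x [15.   0.   4.1]
4 x [-5.4  0.  18.1]
-6.788974574438794 0.211482859825566
3 x [-11.9  -0.   -3.6]
3.0 [0.547 0.017 0.127]
3 x [-12.3  -0.   -1.5]
13.0 [0.547 0.022 0.164]
3 x [-12.4  -0.    0.7]
24.0 [0.547 0.034 0.199]
3 x [-12.1   0.    2.9]
34.0 [0.546 0.052 0.232]
3 x [-11.4   0.    4.9]
44.0 [0.544 0.075 0.261]
3 x [-10.3   0.    6.9]
54.0 [0.543 0.103 0.286]
3 x [-9.   0.   8.6]
64.0 [0.541 0.135 0.305]
3 x [-7.3  0.  10. ]
74.0 [0.539 0.169 0.318]
```

servo_tool([
  [1, 15, 0, 4, 0, 0, 0],
  [1, 15, 0, 4, 0, 0, 0],
  [1, -5.4, 0, 18, 0, 0, 0],
  [1, -5.4, 0, 18, 0, 0, 0],
  [1, -5.4, 0, 18, 0, 0, 0],
  [1, -5.4, 0, 18, 0, 0, 0],
  [1, 0, 0, 0, 0, 0, 0],
])

```text
t: 4.92
eef_pos: [0.5472, 0.022, 0.0925]
ee_rot: [-3.13, 1.308, -1.501]
force: [0.3, 0.3, 1.0]
width: 0.0003
gripper_force: 0.0
```

servo_tool([
  [1, -11.9, 0, -3.6, 0, 0, 0],
  [1, -11.9, 0, -3.6, 0, 0, 0],
  [1, -11.9, 0, -3.6, 0, 0, 0],
  [1, -12.3, 0, -1.5, 0, 0, 0],
  [1, -12.3, 0, -1.5, 0, 0, 0],
  [1, -12.3, 0, -1.5, 0, 0, 0],
])

```text
t: 5.42
eef_pos: [0.5471, 0.0219, 0.1661]
ee_rot: [-3.138, 1.309, -1.512]
force: [0.4, 1.2, -2.3]
width: 0.0006
gripper_force: 1.3
```

Force −2.3 N: the lid is riding on the fingers. I'll continue along the arc.

servo_tool([
  [1, -12.4, 0, 0.7, 0, 0, 0],
  [1, -12.4, 0, 0.7, 0, 0, 0],
  [1, -12.4, 0, 0.7, 0, 0, 0],
  [1, -12.1, 0, 2.9, 0, 0, 0],
  [1, -12.1, 0, 2.9, 0, 0, 0],
  [1, -12.1, 0, 2.9, 0, 0, 0],
  [1, -11.4, 0, 4.9, 0, 0, 0],
  [1, -11.4, 0, 4.9, 0, 0, 0],
  [1, -11.4, 0, 4.9, 0, 0, 0],
  [1, -10.3, 0, 6.9, 0, 0, 0],
  [1, -10.3, 0, 6.9, 0, 0, 0],
  [1, -10.3, 0, 6.9, 0, 0, 0],
  [1, -9, 0, 8.6, 0, 0, 0],
  [1, -9, 0, 8.6, 0, 0, 0],
  [1, -9, 0, 8.6, 0, 0, 0],
  [1, -7.3, 0, 10, 0, 0, 0],
  [1, -7.3, 0, 10, 0, 0, 0],
  [1, -7.3, 0, 10, 0, 0, 0],
])

```text
t: 6.92
eef_pos: [0.5386, 0.1702, 0.3197]
ee_rot: [3.141, 1.31, -1.515]
force: [0.4, -0.2, -1.3]
width: 0.0002
gripper_force: 0.1
```

```bash
python3 - <<'E'
from h import *
a=arm.grab_frame('wrist');b=arm.grab_frame('scene')
cv2.imwrite('pics/ws2.png',cv2.cvtColor(cv2.resize(np.hstack([a['color'],b['color']]),(800,300)),cv2.COLOR_RGB2BGR))
st=arm.get_state(); print(st['q'].round(2),st['eef_pos'],st['ee_rot'],st['force'])
E
```

```text
[-0.22  0.38  0.   -1.22 -1.72  0.44] [0.53838334 0.17092601 0.32050424] [-3.13549861  1.30981478 -1.50745057] [ 0.24009638 -0.02107534  0.42709767]
```

View pics/ws2.png

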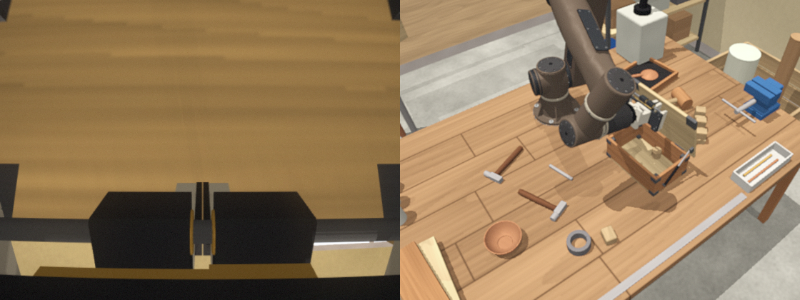

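Wrist view: the lid's underside fills the picture, with the finger tips on it at (200,190). Scene view: the lid is past about 70°, so beyond its balance point, and the block stands in the chest near (650,150). Next I back off.

servo_tool([
  [1, 3, 0, -30, 0, 0, 0],
  [1, 3, 0, -35, 0, 0, 0],
  [1, 3, 0, -38, 0, 0, 0],
  [1, 3, 0, -38, 0, 0, 0],
  [0.2, 3, 0, -38, 0, 0, 0],
])

```text
t: 7.43
eef_pos: [0.5484, -0.009, 0.3512]
ee_rot: [3.14, 1.309, -1.516]
force: [0.8, 0.0, 0.4]
width: 0.0038
gripper_force: 0.0
```

```bash
cat >> h.py <<'E'
def grasp(h,gx,dl,z):
    "tool x towards butt, leaning dl towards the head; TCP so that the pad axis meets handle axis at hammer x=gx"
    d=np.array([np.cos(h[2]),np.sin(h[2]),0]);Z=np.array([0,0,1.]);s,c=np.sin(dl),np.cos(dl)
    x=-d*c+Z*s; zz=-Z*c-d*s; Rm=np.column_stack([x,np.cross(zz,x),zz])
    a=np.array([h[0],h[1],.013])+d*gx
    return Rm, a+zz*(.013-z)/c
E
python3 - <<'E'
from h import *
import json
h=json.load(open('m.json'))['hammer']
R1,p1=grasp(h,.05,np.radians(14),.005); p1=p1+[0,0,.165]; print(p1)
R0,p0=pose(); print(p0)
w=R.from_matrix(R0.T@R1).as_rotvec(degrees=True); print(w)
rows(R1,p1)
E
```

```text
[ 0.49226027 -0.32994377  0.17      ]
[ 0.54841036 -0.0090294   0.35123156]
[38.34613962 77.15469708 65.01438844]
12 rows [ 33.1 -13.7  -4.9] [3.2  6.43 5.42]
```

```bash
python3 - <<'E'
from h import *
import json
h=json.load(open('m.json'))['hammer']
R1,p1=grasp(h,.05,np.radians(14),.005); p1=p1+[0,0,.165]
R0,p0=pose(); p0=p0+R0@np.array([15,0,-114])/1000; print(p0)
rows(R1,p1,R0,p0)
E
```

```text
[ 0.55486547 -0.12284989  0.36620581]
12 rows [26.6 -9.1  2.3] [3.2  6.43 5.42]
```

servo_tool([
  [0, 5, 0, -38, 0, 0, 0],
  [0, 5, 0, -38, 0, 0, 0],
  [0, 5, 0, -38, 0, 0, 0],
  [0, 26.6, -9.1, 2.3, 3.2, 6.43, 5.42],
  [0, 26.6, -9.1, 2.3, 3.2, 6.43, 5.42],
  [0, 26.6, -9.1, 2.3, 3.2, 6.43, 5.42],
  [0, 26.6, -9.1, 2.3, 3.2, 6.43, 5.42],
  [0, 26.6, -9.1, 2.3, 3.2, 6.43, 5.42],
  [0, 26.6, -9.1, 2.3, 3.2, 6.43, 5.42],
  [0, 26.6, -9.1, 2.3, 3.2, 6.43, 5.42],
  [0, 26.6, -9.1, 2.3, 3.2, 6.43, 5.42],
  [0, 26.6, -9.1, 2.3, 3.2, 6.43, 5.42],
  [0, 26.6, -9.1, 2.3, 3.2, 6.43, 5.42],
  [0, 26.6, -9.1, 2.3, 3.2, 6.43, 5.42],
  [0, 26.6, -9.1, 2.3, 3.2, 6.43, 5.42],
  [0, 0, 0, 0, 0, 0, 0],
  [0, 0, 0, 0, 0, 0, 0],
])

```text
t: 8.85
eef_pos: [0.5261, -0.315, 0.1282]
ee_rot: [2.981, 0.051, -2.505]
force: [0.6, 1.3, 0.8]
width: 0.0439
gripper_force: 0.0
```

```bash
python3 - <<'E'
from h import *
import json
m=json.load(open('m.json')); h=m['hammer']
a=arm.grab_frame('wrist');b=arm.grab_frame('top')
cv2.imwrite('pics/wt3.png',cv2.cvtColor(cv2.resize(np.hstack([a['color'],b['color']]),(800,300)),cv2.COLOR_RGB2BGR))
save(a,'w3.png')
for q in ['hammer_grip','hammer_head','hammer_butt']:
    for r in arm.recognise(q,a): print(q,r['conf'],world(a,r['at']).round(3))
for x,y in [(.092,.04),(.092,-.048),(.05,0),(-.105,0)]:
    d=np.array([np.cos(h[2]),np.sin(h[2])]); print(x,proj(a,[h[0]+d[0]*x-d[1]*y,h[1]+d[1]*x+d[0]*y,.02]).round())
st=arm.get_state(); print(st['q'].round(2),st['eef_pos'],st['ee_rot'],st['width'])
E
```

```text
hammer_grip 0.63 [ 0.495 -0.341  0.023]
hammer_grip 0.36 [ 0.365 -0.203  0.006]
hammer_head 0.58 [ 0.493 -0.339  0.019]
hammer_butt 0.72 [ 0.497 -0.343  0.025]
0.092 [[309. 214.]]
0.092 [[191. 197.]]
0.05 [[269. 151.]]
-0.105 [[322. -99.]]
[-0.31  0.42 -0.09 -0.15 -1.17 -0.56] [ 0.52687673 -0.3167715   0.12915424] [ 2.9835609   0.05129118 -2.50835192] 0.043800204549505714
```

View pics/wt3.png

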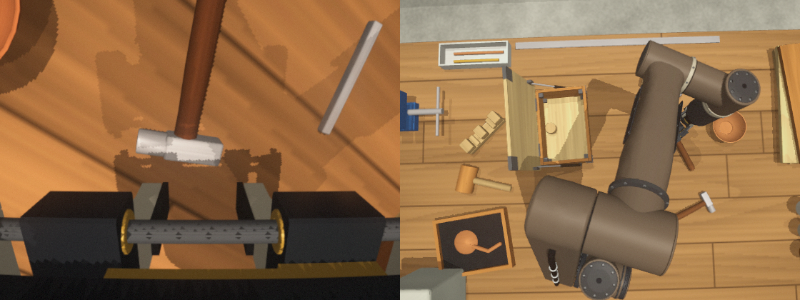

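```bash
python3 - <<'E'
from h import *
import json
h=json.load(open('m.json'))['hammer']
R1,p1=grasp(h,.05,np.radians(14),.005); print(p1)
rows(R1,p1-R1[:,2]*.05)
b=arm.grab_frame('top')
for r in arm.recognise('doming_block',b): print(r['conf'],world(b,r['at']).round(3),proj(b,world(b,r['at'])))
E
```

```text
[ 0.49226027 -0.32994377  0.005     ]
3 rows [ 6.8 -1.  25.7] [2.6 5.3 4.4]
0.66 [0.543 0.195 0.05 ] [[208.92880532 179.32616287]]
0.48 [0.539 0.217 0.118] [[196.59428226 177.24019599]]
```

servo_tool([
  [-0.4, 6.8, -1, 25.7, 2.6, 5.3, 4.4],
  [-0.4, 6.8, -1, 25.7, 2.6, 5.3, 4.4],
  [-0.4, 6.8, -1, 25.7, 2.6, 5.3, 4.4],
  [-0.4, 0, 0, 0, 0, 0, 0],
  [-0.4, 0, 0, 0, 0, 0, 0],
])

```text
t: 9.62
eef_pos: [0.5017, -0.3234, 0.0516]
ee_rot: [3.133, -0.242, -2.705]
force: [0.7, 0.2, 0.2]
width: 0.0605
gripper_force: 0.0
```

```bash
python3 - <<'E'
from h import *
import json
h=json.load(open('m.json'))['hammer']
R1,p1=grasp(h,.05,np.radians(14),.005); print(p1,pose()[1])
rows(R1,p1,vmax=15)
a=arm.grab_frame('wrist')
cv2.imwrite('pics/w4.png',cv2.cvtColor(a['color'],cv2.COLOR_RGB2BGR))
E
```

```text
[ 0.49226027 -0.32994377  0.005     ] [ 0.50172817 -0.32343889  0.05162617]
4 rows [-0.1 -0.6 12. ] [0.09 0.04 0.15]
```

View pics/w4.png

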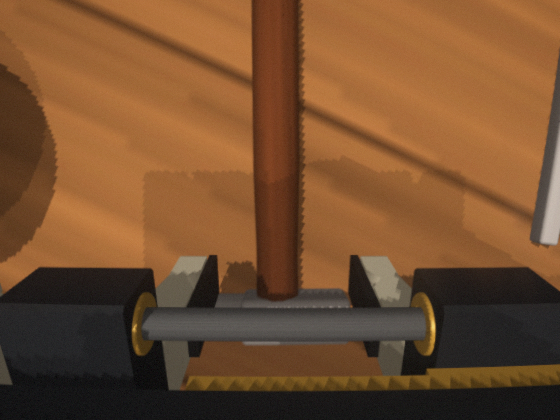

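The handle is centred between the fingers (handle at column 277, fingers at 215 and 350), so I descend and grip.

servo_tool([
  [-0.4, 0, -0.6, 12, 0.1, 0, 0.15],
  [-0.4, 0, -0.6, 12, 0.1, 0, 0.15],
  [-0.4, 0, -0.6, 12, 0.1, 0, 0.15],
  [-0.4, 0, -0.6, 12, 0.1, 0, 0.15],
  [-0.4, 0, 0, 0, 0, 0, 0],
  [1, 0, 0, 0, 0, 0, 0],
  [1, 0, 0, 0, 0, 0, 0],
  [1, 0, 0, 0, 0, 0, 0],
  [1, 0, 0, 0, 0, 0, 0],
  [1, 0, 0, 0, 0, 0, 0],
  [1, 0, 0, 0, 0, 0, 0],
], squeeze=50)

```text
t: 10.58
eef_pos: [0.4937, -0.3315, 0.007]
ee_rot: [-3.137, -0.238, -2.72]
force: [0.1, -0.1, -0.5]
width: 0.027
gripper_force: 0.0
```

servo_tool([
  [1, 0, 0, -8, 0, 0, 0],
  [1, 0, 0, -15, 0, 0, 0],
  [1, 0, 0, -20, 0, 0, 0],
  [1, 0, 0, -20, 0, 0, 0],
  [1, 0, 0, -10, 0, 0, 0],
  [1, 0, 0, 0, 0, 0, 0],
])

```text
t: 11.08
eef_pos: [0.5109, -0.3242, 0.0797]
ee_rot: [-3.134, -0.235, -2.72]
force: [-0.1, -0.8, -4.0]
width: 0.024
gripper_force: 49.9
```

```bash
python3 - <<'E'
from h import *
import json
c=json.load(open('m.json'))['chest']
cx=np.array([np.cos(c[2]),np.sin(c[2]),0]);Z=np.array([0,0,1.]);cy=np.cross(Z,cx)
R1=np.column_stack([cy,np.cross(-Z,cy),-Z]); p1=np.array([c[0],c[1],.26])-.018*cx-.05*cy
R0,p0=pose(); pu=p0+[0,0,.18]; print(p0,p1)
rows(R0,pu,R0,p0); rows(R1,p1,R0,pu,vmax=30)
b=arm.grab_frame('top'); save(b,'t5.png')
for r in arm.recognise('lid',b): print(r['conf'],world(b,r['at']).round(3))
E
```

```text
[ 0.51091887 -0.32416731  0.07974568] [0.59321301 0.11253436 0.26      ]
5 rows [  8.4  -0.3 -35. ] [0. 0. 0.]
15 rows [-12.5  27.   -1.9] [-0.19 -0.88  1.39]
0.61 [0.534 0.259 0.267]
```

servo_tool([
  [1, 8.4, -0.3, -35, 0, 0, 0],
  [1, 8.4, -0.3, -35, 0, 0, 0],
  [1, 8.4, -0.3, -35, 0, 0, 0],
  [1, 8.4, -0.3, -35, 0, 0, 0],
  [1, 8.4, -0.3, -35, 0, 0, 0],
  [1, -12.5, 27, -1.9, -0.19, -0.88, 1.39],
  [1, -12.5, 27, -1.9, -0.19, -0.88, 1.39],
  [1, -12.5, 27, -1.9, -0.19, -0.88, 1.39],
  [1, -12.5, 27, -1.9, -0.19, -0.88, 1.39],
  [1, -12.5, 27, -1.9, -0.19, -0.88, 1.39],
  [1, -12.5, 27, -1.9, -0.19, -0.88, 1.39],
  [1, -12.5, 27, -1.9, -0.19, -0.88, 1.39],
  [1, -12.5, 27, -1.9, -0.19, -0.88, 1.39],
  [1, -12.5, 27, -1.9, -0.19, -0.88, 1.39],
  [1, -12.5, 27, -1.9, -0.19, -0.88, 1.39],
  [1, -12.5, 27, -1.9, -0.19, -0.88, 1.39],
  [1, -12.5, 27, -1.9, -0.19, -0.88, 1.39],
  [1, -12.5, 27, -1.9, -0.19, -0.88, 1.39],
  [1, -12.5, 27, -1.9, -0.19, -0.88, 1.39],
  [1, -12.5, 27, -1.9, -0.19, -0.88, 1.39],
])

```text
t: 12.85
eef_pos: [0.5911, 0.1134, 0.2556]
ee_rot: [-3.142, -0.008, -3.088]
force: [0.9, -0.3, -3.7]
width: 0.0238
gripper_force: 49.9
```

```bash
python3 - <<'E'
from h import *
import json
c=json.load(open('m.json'))['chest']
cx=np.array([np.cos(c[2]),np.sin(c[2]),0]);Z=np.array([0,0,1.]);cy=np.cross(Z,cx)
R1=np.column_stack([cy,np.cross(-Z,cy),-Z]); p1=np.array([c[0],c[1],.26])-.018*cx-.05*cy
print(pose()[1],p1); rows(R1,p1)
a=arm.grab_frame('wrist');b=arm.grab_frame('scene');t=arm.grab_frame('top')
cv2.imwrite('pics/wt6.png',cv2.cvtColor(np.hstack([a['color'][:,:],b['color'][60:260,250:500].repeat(2,0).repeat(2,1)[:400][:,:500] if 0 else cv2.resize(b['color'][40:320,200:480],(420,420))])[:, :980],cv2.COLOR_RGB2BGR))
im=cv2.imread('pics/wt6.png'); cv2.imwrite('pics/wt6.png',cv2.resize(im,(800,343)))
save(t,'t6.png'); st=arm.get_state(); print(st['q'].round(2),st['force'])
E
```

```text
[0.59105225 0.1133571  0.25560724] [0.59321301 0.11253436 0.26      ]
1 rows [-2.1 -0.9 -4.4] [-0.   -0.46 -0.16]
[ 0.51  0.23 -0.1  -0.   -1.25 -2.02] [-0.79117576 -0.80171192 -3.84644926]
```

View pics/wt6.png

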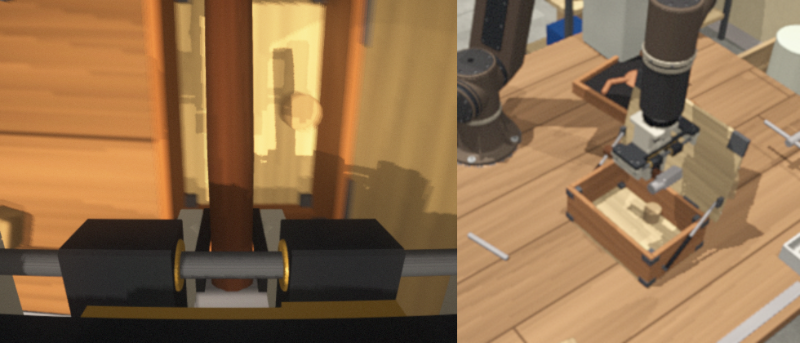

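Wrist view: the hammer is aligned with the chest, with the handle at column 230, the interior from 183 to 330 and the block at 300. Scene view: the lid is fully open. I lower it now.

servo_tool([
  [1, 0, 0, 20, 0, 0, 0],
  [1, -1, 0, 25, 0, 0, 0],
  [1, 0, 0, 25, 0, 0, 0],
  [1, 0, 0, 25, 0, 0, 0],
  [1, 0, 0, 25, 0, 0, 0],
  [1, 0, 0, 25, 0, 0, 0],
  [1, 0, 0, 20, 0, 0, 0],
  [1, 0, 0, 15, 0, 0, 0],
  [1, 0, 0, 5, 0, 0, 0],
  [1, 0, 0, 5, 0, 0, 0],
  [1, 0, 0, 0, 0, 0, 0],
])

```text
t: 13.92
eef_pos: [0.5914, 0.1117, 0.0667]
ee_rot: [-3.141, -0.007, -3.086]
force: [-0.6, 0.4, -3.3]
width: 0.0235
gripper_force: 49.9
```

servo_tool([
  [1, 0, 0, 3, 0, 0, 0],
  [1, 0, 0, 3, 0, 0, 0],
  [1, 0, 0, 2, 0, 0, 0],
  [1, 0, 0, 0, 0, 0, 0],
  [1, 0, 0, 0, 0, 0, 0],
])

```text
t: 14.33
eef_pos: [0.592, 0.1125, 0.06]
ee_rot: [3.141, -0.005, -3.086]
force: [0.0, -0.8, -4.4]
width: 0.0236
gripper_force: 49.9
```

servo_tool([
  [1, 0, 0, 3, 0, 0, 0],
  [1, 0, 0, 2, 0, 0, 0],
  [1, 0, 0, 0, 0, 0, 0],
])

```text
t: 14.58
eef_pos: [0.5916, 0.1124, 0.0542]
ee_rot: [3.141, -0.006, -3.086]
force: [-0.5, 0.3, -4.8]
width: 0.0239
gripper_force: 49.9
```

servo_tool([
  [1, 0, 0, 2, 0, 0, 0],
  [1, 0, 0, 1.5, 0, 0, 0],
  [1, 0, 0, 0, 0, 0, 0],
  [1, 0, 0, 0, 0, 0, 0],
])

```text
t: 14.92
eef_pos: [0.5918, 0.1124, 0.051]
ee_rot: [3.141, -0.005, -3.086]
force: [-0.3, -1.1, -3.6]
width: 0.024
gripper_force: 49.9
```

servo_tool([
  [1, 0, 0, 0, 0, -1, 0],
  [1, 0, 0, 0, 0, -1, 0],
  [1, 0, 0, 0, 0, 0, 0],
  [1, 0, 0, 0, 0, 0, 0],
])

```text
t: 15.25
eef_pos: [0.5918, 0.1125, 0.0515]
ee_rot: [3.141, 0.029, -3.086]
force: [-1.2, 0.5, -2.8]
width: 0.0238
gripper_force: 49.9
```

```bash
python3 - <<'E'
from h import *
st=arm.get_state(); print(st['force'],st['moment'],st['eef_pos'])
b=arm.grab_frame('scene'); cv2.imwrite('pics/s7.png',cv2.cvtColor(cv2.resize(b['color'][100:310,270:480],(600,600),interpolation=cv2.INTER_CUBIC),cv2.COLOR_RGB2BGR))
E
```

```text
[-1.21929158  0.49592014 -2.8327295 ] [0.01070763 0.30732864 0.03366367] [0.59181243 0.11251185 0.05154709]
```

View pics/s7.png

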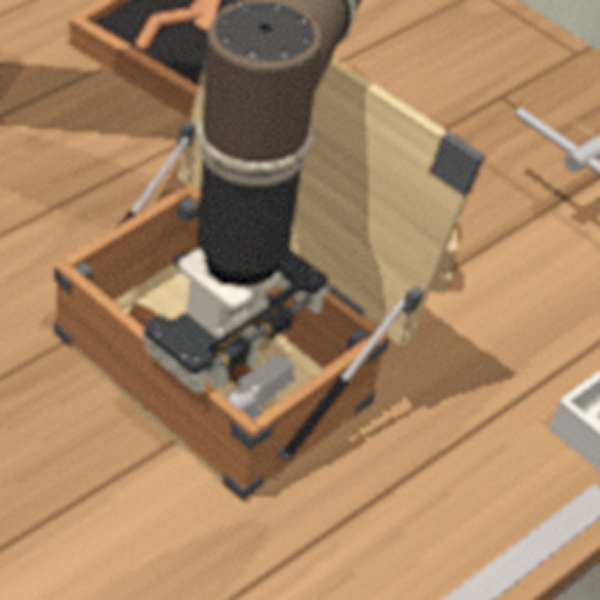

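The hammer is inside, with its head at (270,378), tilted butt-down. The gripper body is just above the front rim. The force is falling, so the butt is close to the floor.

servo_tool([
  [1, 0, 0, 0, 0, -1, 0],
  [1, 0, 0, 0, 0, -0.5, 0],
  [1, 0, 0, 0, 0, 0, 0],
  [1, 0, 0, 0, 0, 0, 0],
])

```text
t: 15.63
eef_pos: [0.592, 0.1125, 0.0514]
ee_rot: [3.141, 0.056, -3.086]
force: [-0.2, -0.3, -0.8]
width: 0.0235
gripper_force: 50.0
```

```bash
python3 - <<'E'
from h import *
st=arm.get_state(); print(st['force'],st['moment'],st['eef_pos'])
E
```

```text
[-0.21778302 -0.33156832 -0.77876572] [-0.25840566  0.23664031  0.07887615] [0.59199173 0.1124929  0.05141186]
```

```bash
python3 - <<'E'
from h import *
a=arm.grab_frame('wrist'); save(a,'w8.png')
print(a['position'],a['orientation'],a['K'],a['distortion'])
E
```

```text
[0.50081221 0.10789874 0.20394275] [ 2.77662566e+00 -1.07141503e-03  1.62668556e+00] [[377.53073104   0.         283.17526371]
 [  0.         377.53073104 207.49605615]
 [  0.           0.           1.        ]] [-0.05940634  0.          0.          0.          0.        ]
```

View pics/w8.png

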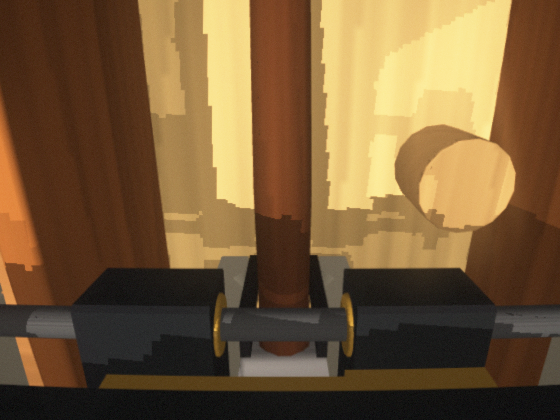

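The handle is 59 px wide at row 0 and 53 px at row 240, so it slopes about 11–15° with the butt at the floor. The block at (465,185) is well clear of the handle. I release gently.

servo_tool([
  [1, 0, 0, -0.5, 0, 0, 0],
  [1, 0, 0, 0, 0, 0, 0],
  [1, 0, 0, 0, 0, 0, 0],
  [1, 0, 0, 0, 0, 0, 0],
  [1, 0, 0, 0, 0, 0, 0],
  [1, 0, 0, 0, 0, 0, 0],
], squeeze=3)

```text
t: 16.18
eef_pos: [0.5919, 0.1125, 0.0517]
ee_rot: [3.141, 0.056, -3.086]
force: [0.0, 0.6, -2.5]
width: 0.0248
gripper_force: 3.0
```

```bash
python3 - <<'E'
from h import *
st=arm.get_state(); print(st['force'],st['moment'],st['eef_pos'],st['width'],st['gripper_force'])
a=arm.grab_frame('wrist'); g=a['color'].astype(int)
b=cv2.cvtColor(cv2.imread('pics/w8.png'),cv2.COLOR_BGR2RGB).astype(int)
for r in (10,100,200,240):
    for im in (b,g):
        m=np.where(im[r,225:340,0]<150)[0]+225; print(r,m.min() if len(m) else None,m.max() if len(m) else None,end=' | ')
    print()
E
```

```text
[ 0.04573816  0.62307772 -2.49252201] [0.08611036 0.09417504 0.04401138] [0.59191167 0.11253438 0.05169117] 0.024795623115657982 2.9606228694319725
10 250 310 | 10 225 328 | 
100 252 311 | 100 229 322 | 
200 254 311 | 200 245 316 | 
240 246 338 | 240 251 312 |
```

The weak grip let the head swing down and the butt rise, so the centre of mass lies ahead of the grip. I tighten, lift out and regrasp on the bench.

servo_tool([
  [1, 0, 0, 0, 0, 0, 0],
  [1, 0, 0, 0, 0, 0, 0],
  [1, 0, 0, -10, 0, 0, 0],
  [1, 0, 0, -20, 0, 0, 0],
  [1, 0, 0, -35, 0, 0, 0],
  [1, 0, 0, -35, 0, 0, 0],
  [1, 0, 0, -35, 0, 0, 0],
  [1, 0, 0, -35, 0, 0, 0],
  [1, 0, 0, -30, 0, 0, 0],
  [1, 0, 0, 0, 0, 0, 0],
  [1, 0, 0, 0, 0, 0, 0],
], squeeze=55)

```text
t: 17.15
eef_pos: [0.5812, 0.1121, 0.254]
ee_rot: [3.139, 0.06, -3.086]
force: [-0.6, -0.9, -5.5]
width: 0.0231
gripper_force: 54.9
```

```bash
python3 - <<'E'
from h import *
import json
st=arm.get_state(); print(st['force'],st['moment'],st['eef_pos'],st['width'],st['gripper_force'])
a=arm.grab_frame('wrist');b=arm.grab_frame('scene')
im=np.hstack([a['color'],cv2.resize(b['color'][40:320,200:480],(420,420))])
cv2.imwrite('pics/w9.png',cv2.cvtColor(cv2.resize(im,(800,343)),cv2.COLOR_RGB2BGR))
h=json.load(open('m.json'))['hammer']
R1,p1=grasp(h,.05,np.radians(14),.005); p1=p1+[0,0,.245]
print(p1); rows(R1,p1,vmax=28)
E
```

```text
[-0.57439683 -0.90696455 -5.47097127] [-0.00447831  0.24099069  0.01387085] [0.58115355 0.1120654  0.25400905] 0.023086322254190064 54.8864471912384
[ 0.49226027 -0.32994377  0.25      ]
17 rows [ 11.  -24.3   1.2] [ 0.12  0.99 -1.25]
```

View pics/w9.png

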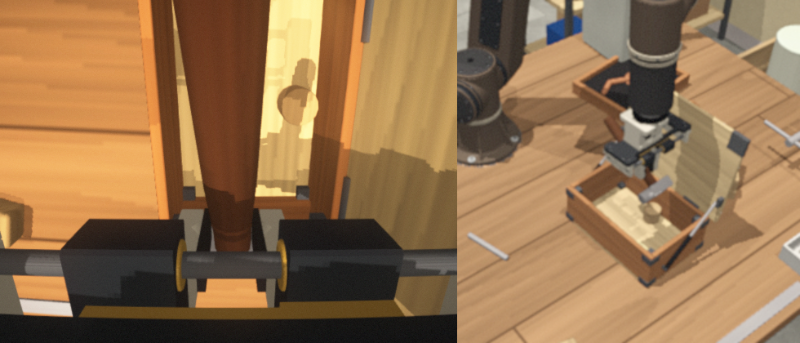

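```bash
python3 - <<'E'
from h import *
import json
h=json.load(open('m.json'))['hammer']
R1,p1=grasp(h,.05,np.radians(-28),.009); print(p1)
R0,p0=pose(); q=p1+[0,0,.2]
rows(R1,q,R0,p0,vmax=27); rows(R1,p1+[0,0,.03],R1,q,vmax=20)
E
```

```text
[ 0.49601466 -0.32824348  0.009     ]
17 rows [ 11.  -24.3  -0.7] [-0.33 -1.45 -1.21]
9 rows [ 8.9  0.  16.7] [0. 0. 0.]
```

servo_tool([
  [1, 11, -24.3, -0.7, -0.33, -1.45, -1.21],
  [1, 11, -24.3, -0.7, -0.33, -1.45, -1.21],
  [1, 11, -24.3, -0.7, -0.33, -1.45, -1.21],
  [1, 11, -24.3, -0.7, -0.33, -1.45, -1.21],
  [1, 11, -24.3, -0.7, -0.33, -1.45, -1.21],
  [1, 11, -24.3, -0.7, -0.33, -1.45, -1.21],
  [1, 11, -24.3, -0.7, -0.33, -1.45, -1.21],
  [1, 11, -24.3, -0.7, -0.33, -1.45, -1.21],
  [1, 11, -24.3, -0.7, -0.33, -1.45, -1.21],
  [1, 11, -24.3, -0.7, -0.33, -1.45, -1.21],
  [1, 11, -24.3, -0.7, -0.33, -1.45, -1.21],
  [1, 11, -24.3, -0.7, -0.33, -1.45, -1.21],
  [1, 11, -24.3, -0.7, -0.33, -1.45, -1.21],
  [1, 11, -24.3, -0.7, -0.33, -1.45, -1.21],
  [1, 11, -24.3, -0.7, -0.33, -1.45, -1.21],
  [1, 11, -24.3, -0.7, -0.33, -1.45, -1.21],
  [1, 11, -24.3, -0.7, -0.33, -1.45, -1.21],
  [1, 0, 0, 0, 0, 0, 0],
  [1, 0, 0, 0, 0, 0, 0],
])

```text
t: 18.83
eef_pos: [0.4955, -0.33, 0.2064]
ee_rot: [3.138, 0.487, -2.722]
force: [-0.1, 0.2, -4.2]
width: 0.0233
gripper_force: 54.9
```

servo_tool([
  [1, 8.9, 0, 16.7, 0, 0, 0],
  [1, 8.9, 0, 16.7, 0, 0, 0],
  [1, 8.9, 0, 16.7, 0, 0, 0],
  [1, 8.9, 0, 16.7, 0, 0, 0],
  [1, 8.9, 0, 16.7, 0, 0, 0],
  [1, 8.9, 0, 16.7, 0, 0, 0],
  [1, 8.9, 0, 16.7, 0, 0, 0],
  [1, 4, 0, 8, 0, 0, 0],
  [1, 0, 0, 0, 0, 0, 0],
])

```text
t: 19.58
eef_pos: [0.4965, -0.3266, 0.0654]
ee_rot: [3.138, 0.488, -2.717]
force: [-1.7, -1.0, -3.7]
width: 0.023
gripper_force: 54.9
```

```bash
python3 - <<'E'
from h import *
st=arm.get_state(); print(st['force'],st['moment'],st['eef_pos'],st['ee_rot'])
a=arm.grab_frame('wrist'); save(a,'w10.png'); Rm=Rc(a['orientation'])
g=cv2.cvtColor(a['color'],cv2.COLOR_RGB2HSV)
P=[]
for r in (5,120,220):
    row=a['color'][r].astype(int); s=''.join('#' if (v[0]<140 and v[0]-v[2]>25) else '.' for v in row[150:400:4]); print(r,s)
E
```

```text
[-1.73394513 -0.95071983 -3.72434882] [-0.88783253  2.04050208 -0.01159578] [ 0.49647193 -0.32655854  0.06537035] [ 3.13836285  0.48784258 -2.71746753]
5 ................#########...##....################.......######
120 ..#......#...........##............############################
220 .........................##################....................
```

servo_tool([
  [1, 4.7, 0, 8.8, 0, 0, 0],
  [1, 4.7, 0, 8.8, 0, 0, 0],
  [1, 4.7, 0, 8.8, 0, 0, 0],
  [1, 1.9, 0, 3.5, 0, 0, 0],
  [1, 0, 0, 0, 0, 0, 0],
])

```text
t: 20.05
eef_pos: [0.4972, -0.3283, 0.0328]
ee_rot: [3.141, 0.49, -2.717]
force: [0.4, 0.2, -4.1]
width: 0.0227
gripper_force: 54.9
```

servo_tool([
  [1, 1.4, 0, 2.6, 0, 0, 0],
  [1, 1.4, 0, 2.6, 0, 0, 0],
  [1, 0, 0, 0, 0, 0, 0],
])

```text
t: 20.3
eef_pos: [0.4978, -0.3287, 0.0282]
ee_rot: [-3.14, 0.491, -2.716]
force: [-0.2, 0.7, -3.7]
width: 0.0225
gripper_force: 54.9
```

servo_tool([
  [1, 1.4, 0, 2.6, 0, 0, 0],
  [1, 0.9, 0, 1.8, 0, 0, 0],
  [1, 0, 0, 0, 0, 0, 0],
])

```text
t: 20.55
eef_pos: [0.4978, -0.3285, 0.0232]
ee_rot: [-3.14, 0.491, -2.716]
force: [0.7, -0.4, -4.4]
width: 0.0231
gripper_force: 54.9
```

servo_tool([
  [1, 1.4, 0, 2.6, 0, 0, 0],
  [1, 1.4, 0, 2.6, 0, 0, 0],
  [1, 0, 0, 0, 0, 0, 0],
])

```text
t: 20.8
eef_pos: [0.498, -0.3289, 0.0174]
ee_rot: [-3.139, 0.491, -2.716]
force: [-1.9, -0.7, 0.5]
width: 0.0229
gripper_force: 54.9
```

servo_tool([
  [1, 1, 0, 1.8, 0, 0, 0],
  [1, 1, 0, 1.8, 0, 0, 0],
  [1, 0, 0, 0, 0, 0, 0],
])

```text
t: 21.05
eef_pos: [0.4978, -0.3289, 0.0142]
ee_rot: [-3.138, 0.491, -2.715]
force: [-6.2, 0.3, 6.2]
width: 0.0228
gripper_force: 54.9
```

servo_tool([
  [1, 0, 0, 0, 0, 0, 0],
  [1, 0, 0, 0, 0, 0, 0],
  [1, 1, 0, 1.8, 0, 0, 0],
  [1, 1, 0, 1.8, 0, 0, 0],
  [1, 0, 0, 0, 0, 0, 0],
  [-0.4, 0, 0, 0, 0, 0, 0],
  [-0.4, 0, 0, 0, 0, 0, 0],
  [-0.4, 0, 0, 0, 0, 0, 0],
  [-0.4, 0, 0, 0, 0, 0, 0],
  [-0.4, -18, 0, -34, 0, 0, 0],
  [-0.4, -18, 0, -34, 0, 0, 0],
  [-0.4, -18, 0, -34, 0, 0, 0],
  [-0.4, 0, 0, 0, 0, 0, 0],
], squeeze=3)

```text
t: 22.13
eef_pos: [0.5002, -0.3315, 0.1331]
ee_rot: [-3.127, 0.495, -2.709]
force: [0.9, -0.6, 0.9]
width: 0.0611
gripper_force: 0.0
```

```bash
python3 - <<'E'
from h import *
st=arm.get_state(); print(st['force'],st['moment'],st['eef_pos'],st['ee_rot'])
a=arm.grab_frame('wrist'); b=arm.grab_frame('scene')
im=np.hstack([a['color'],cv2.resize(b['color'][200:340,110:250],(420,420))])
cv2.imwrite('pics/w11.png',cv2.cvtColor(cv2.resize(im,(800,343)),cv2.COLOR_RGB2BGR)); import pickle; pickle.dump((a,b),open('ab.pkl','wb'))
E
```

```text
[ 0.89638225 -0.63651086  0.90015195] [-0.65056653  1.1227627  -0.08002123] [ 0.50024386 -0.33148239  0.13307994] [-3.12688057  0.49527238 -2.70882978]
```

View pics/w11.png

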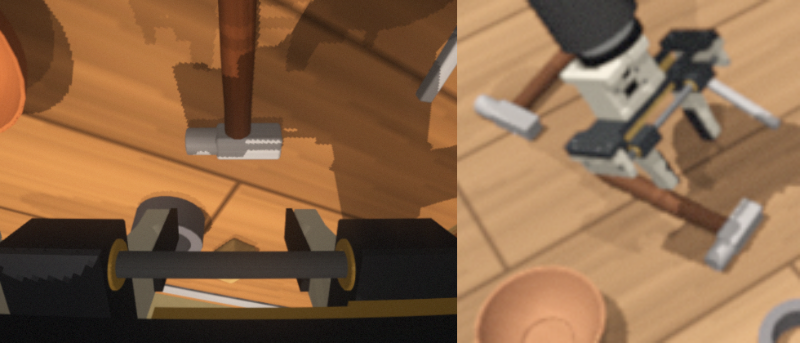

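```bash
cat > fit.py <<'E'
from h import *
import json,pickle
m=json.load(open('m.json'))
a,b=pickle.load(open('ab.pkl','rb'))
def W(v,P): return np.array(P)@R.from_euler('z',v[2]).as_matrix().T+[v[0],v[1],0]
def res(v):
    e=(proj(a,W(v,[[.092,.04,.022],[.092,-.048,.022]]))-[[345,172],[229,172]]).ravel()
    p=proj(a,W(v,[[.03,0,.016],[-.03,0,.016]])) # handle axis line through column 291 at row 0
    u=p[0]+(p[1]-p[0])*(0-p[0,1])/(p[1,1]-p[0,1])
    return np.r_[e,u[0]-291]
s=least_squares(res,m['hammer']); h=s.x; print(h.round(3),np.array(m['hammer']).round(3),s.fun.round(1))
m['hammer']=list(h); json.dump(m,open('m.json','w'))
R1,p1=grasp(h,.056,np.radians(15),.005); print(p1); q=p1-R1[:,2]*.05
rows(R1,q,vmax=25); rows(R1,p1,R1,q,vmax=13)
E
python3 fit.py
```

```text
[ 0.445 -0.352  0.446] [ 0.449 -0.35   0.425] [ 1.9 -0.1 -2.1  0.7  0.2]
[ 0.49395404 -0.32893522  0.005     ]
7 rows [ 0.5  0.4 10.9] [-0.07  6.18 -0.17]
4 rows [ 0.   0.  12.5] [0. 0. 0.]
```

servo_tool([
  [-0.4, 0.5, 0.4, 10.9, -0.07, 6.18, -0.17],
  [-0.4, 0.5, 0.4, 10.9, -0.07, 6.18, -0.17],
  [-0.4, 0.5, 0.4, 10.9, -0.07, 6.18, -0.17],
  [-0.4, 0.5, 0.4, 10.9, -0.07, 6.18, -0.17],
  [-0.4, 0.5, 0.4, 10.9, -0.07, 6.18, -0.17],
  [-0.4, 0.5, 0.4, 10.9, -0.07, 6.18, -0.17],
  [-0.4, 0.5, 0.4, 10.9, -0.07, 6.18, -0.17],
  [-0.4, 0, 0, 0, 0, 0, 0],
  [-0.4, 0, 0, 0, 0, 0, 0],
])

```text
t: 22.98
eef_pos: [0.5036, -0.3212, 0.0473]
ee_rot: [3.133, -0.269, -2.691]
force: [-1.0, 0.2, -0.1]
width: 0.0615
gripper_force: 0.0
```

```bash
python3 - <<'E'
from h import *
import json
h=json.load(open('m.json'))['hammer']
R1,p1=grasp(h,.056,np.radians(15),.005); print(p1,pose()[1])
rows(R1,p1,vmax=13)
a=arm.grab_frame('wrist')
# check: handle edges on a few rows vs predicted axis
for X in (-.03,0,.03): print(X,proj(a,[h[0]+np.cos(h[2])*X,h[1]+np.sin(h[2])*X,.013]).round())
for r in (30,120,200):
    row=a['color'][r].astype(int); print(r,''.join('#' if (v[0]<150 and v[0]-v[2]>20) else '.' for v in row[160:400:4]))
E
```

```text
[ 0.49395404 -0.32893522  0.005     ] [ 0.50355745 -0.32117613  0.04730195]
4 rows [ 0.1 -0.8 11. ] [ 0.11 -0.1   0.05]
-0.03 [[277.  85.]]
0 [[277. 140.]]
0.03 [[277. 195.]]
30 #.......................############........................
120 ......................##############.....#######............
200 ..............######################.............###########
```

servo_tool([
  [-0.4, 0, -0.8, 11, 0.1, 0, 0],
  [-0.4, 0, -0.8, 11, 0.1, 0, 0],
  [-0.4, 0, -0.8, 11, 0.1, 0, 0],
  [-0.4, 0, -0.8, 11, 0.1, 0, 0],
  [-0.4, 0, 0, 0, 0, 0, 0],
  [1, 0, 0, 0, 0, 0, 0],
  [1, 0, 0, 0, 0, 0, 0],
  [1, 0, 0, 0, 0, 0, 0],
  [1, 0, 0, 0, 0, 0, 0],
  [1, 0, 0, 0, 0, 0, 0],
  [1, 0, 0, 0, 0, 0, 0],
  [1, 0, 0, 0, 0, 0, 0],
  [1, 0, 0, 0, 0, 0, 0],
], squeeze=60)

```text
t: 24.12
eef_pos: [0.4956, -0.3302, 0.0085]
ee_rot: [-3.139, -0.264, -2.695]
force: [0.9, 1.1, 3.6]
width: 0.0234
gripper_force: 60.0
```

servo_tool([
  [1, 0, 0, -5, 0, 0, 0],
  [1, 0, 0, -12, 0, 0, 0],
  [1, 0, 0, -20, 0, 0, 0],
  [1, 0, 0, -25, 0, 0, 0],
  [1, 0, 0, -12, 0, 0, 0],
  [1, 0, 0, 0, 0, 0, 0],
])

```text
t: 24.62
eef_pos: [0.5151, -0.3219, 0.0822]
ee_rot: [-3.136, -0.26, -2.694]
force: [1.1, -0.5, -3.6]
width: 0.0235
gripper_force: 60.0
```

```bash
python3 - <<'E'
from h import *
import json
c=json.load(open('m.json'))['chest']
cx=np.array([np.cos(c[2]),np.sin(c[2]),0]);Z=np.array([0,0,1.]);cy=np.cross(Z,cx)
R1=np.column_stack([cy,np.cross(-Z,cy),-Z]); p1=np.array([c[0],c[1],.26])-.018*cx-.056*cy
R0,p0=pose(); pu=p0+[0,0,.18]; print(p0,p1,arm.get_state()['width'])
rows(R0,pu,R0,p0,vmax=30); rows(R1,p1,R0,pu,vmax=27)
E
```

```text
[ 0.51507562 -0.32190827  0.08224096] [0.59920329 0.11287577 0.26      ] 0.023514767725033952
6 rows [  7.7  -0.2 -29. ] [0. 0. 0.]
17 rows [-11.4  23.5  -1.7] [-0.19 -0.86  1.31]
```

servo_tool([
  [1, 7.7, -0.2, -29, 0, 0, 0],
  [1, 7.7, -0.2, -29, 0, 0, 0],
  [1, 7.7, -0.2, -29, 0, 0, 0],
  [1, 7.7, -0.2, -29, 0, 0, 0],
  [1, 7.7, -0.2, -29, 0, 0, 0],
  [1, 7.7, -0.2, -29, 0, 0, 0],
])

```text
t: 25.12
eef_pos: [0.5128, -0.3217, 0.2594]
ee_rot: [-3.141, -0.266, -2.694]
force: [-0.1, -0.4, -4.1]
width: 0.0235
gripper_force: 60.0
```

servo_tool([
  [1, -11.4, 23.5, -1.7, -0.19, -0.86, 1.31],
  [1, -11.4, 23.5, -1.7, -0.19, -0.86, 1.31],
  [1, -11.4, 23.5, -1.7, -0.19, -0.86, 1.31],
  [1, -11.4, 23.5, -1.7, -0.19, -0.86, 1.31],
  [1, -11.4, 23.5, -1.7, -0.19, -0.86, 1.31],
  [1, -11.4, 23.5, -1.7, -0.19, -0.86, 1.31],
  [1, -11.4, 23.5, -1.7, -0.19, -0.86, 1.31],
  [1, -11.4, 23.5, -1.7, -0.19, -0.86, 1.31],
  [1, -11.4, 23.5, -1.7, -0.19, -0.86, 1.31],
  [1, -11.4, 23.5, -1.7, -0.19, -0.86, 1.31],
  [1, -11.4, 23.5, -1.7, -0.19, -0.86, 1.31],
  [1, -11.4, 23.5, -1.7, -0.19, -0.86, 1.31],
  [1, -11.4, 23.5, -1.7, -0.19, -0.86, 1.31],
  [1, -11.4, 23.5, -1.7, -0.19, -0.86, 1.31],
  [1, -11.4, 23.5, -1.7, -0.19, -0.86, 1.31],
  [1, -11.4, 23.5, -1.7, -0.19, -0.86, 1.31],
  [1, -11.4, 23.5, -1.7, -0.19, -0.86, 1.31],
  [1, 0, 0, 0, 0, 0, 0],
])

```text
t: 26.62
eef_pos: [0.5983, 0.1151, 0.255]
ee_rot: [3.14, -0.006, -3.085]
force: [0.8, -0.8, -3.7]
width: 0.0234
gripper_force: 60.0
```

```bash
cat > tilt.py <<'E'
from h import *
a=arm.grab_frame('wrist'); st=arm.get_state(); print(st['eef_pos'].round(4),st['ee_rot'].round(3),st['force'].round(1),st['moment'].round(2))
hsv=cv2.cvtColor(a['color'],cv2.COLOR_RGB2HSV)
gray=cv2.cvtColor(a['color'],cv2.COLOR_RGB2GRAY).astype(float)
Rm=Rc(a['orientation']); K=a['K']; P=[]
for r in (10,60,110,160,210):
    g=np.abs(cv2.Sobel(cv2.GaussianBlur(gray,(1,5),0),cv2.CV_64F,1,0))[r]
    l=225+np.argmax(g[225:270]); q=295+np.argmax(g[295:345]); z=K[0,0]*.025/(q-l)
    P.append(np.array(a['position'])+Rm@np.array([((l+q)/2-K[0,2])/K[0,0]*z,(r-K[1,2])/K[1,1]*z,z])); print(r,l,q,P[-1].round(3))
E
python3 tilt.py; python3 - <<'E'
from h import *
import json
c=json.load(open('m.json'))['chest']
cx=np.array([np.cos(c[2]),np.sin(c[2]),0]);Z=np.array([0,0,1.]);cy=np.cross(Z,cx)
R1=np.column_stack([cy,np.cross(-Z,cy),-Z]); p1=np.array([c[0],c[1],.26])-.018*cx-.056*cy
rows(R1,p1)
E
```

```text
[0.5974 0.1135 0.2549] [ 3.141 -0.008 -3.084] [ 0.  -1.3 -4.1] [-0.07 -0.1   0.03]
10 255 312 [0.484 0.11  0.229]
60 255 312 [0.504 0.111 0.236]
110 255 312 [0.525 0.112 0.242]
160 255 312 [0.546 0.113 0.249]
210 256 311 [0.569 0.114 0.25 ]
1 rows [-1.8 -0.7 -5.1] [ 0.02 -0.46  0.04]
```

servo_tool([
  [1, 0, 0, 20, 0, 0, 0],
  [1, 0, 0, 25, 0, 0, 0],
  [1, 0, 0, 25, 0, 0, 0],
  [1, 0, 0, 25, 0, 0, 0],
  [1, 0, 0, 25, 0, 0, 0],
  [1, 0, 0, 25, 0, 0, 0],
  [1, 0, 0, 20, 0, 0, 0],
  [1, 0, 0, 15, 0, 0, 0],
  [1, 0, 0, 5, 0, 0, 0],
  [1, 0, 0, 0, 0, 0, 0],
  [1, 0, 0, 0, 0, 0, 0],
])

```text
t: 27.58
eef_pos: [0.5968, 0.1114, 0.072]
ee_rot: [3.141, -0.006, -3.086]
force: [-0.1, 0.2, -3.0]
width: 0.0234
gripper_force: 60.0
```

```bash
python3 tilt.py
```

```text
[0.5974 0.1117 0.0728] [ 3.141 -0.005 -3.085] [ 1.   0.  -3.8] [ 0.07 -0.21  0.05]
10 255 313 [0.483 0.106 0.049]
60 255 330 [0.506 0.11  0.095]
110 255 312 [0.524 0.108 0.059]
160 255 312 [0.545 0.109 0.066]
210 256 334 [0.552 0.113 0.115]
```

servo_tool([
  [1, 0, 0, 2, 0, 0, 0],
  [1, 0, 0, 2, 0, 0, 0],
  [1, 0, 0, 0, 0, 0, 0],
])

```text
t: 27.88
eef_pos: [0.5969, 0.1119, 0.0684]
ee_rot: [3.14, -0.005, -3.086]
force: [-0.3, -0.7, -4.2]
width: 0.0234
gripper_force: 60.0
```

servo_tool([
  [1, 0, 0, 2, 0, 0, 0],
  [1, 0, 0, 1, 0, 0, 0],
  [1, 0, 0, 0, 0, 0, 0],
])

```text
t: 28.13
eef_pos: [0.5967, 0.1119, 0.0649]
ee_rot: [3.141, -0.006, -3.085]
force: [-0.4, -0.1, -4.3]
width: 0.0234
gripper_force: 60.0
```

```bash
python3 tilt.py
```

```text
[0.5968 0.1119 0.0649] [ 3.141 -0.006 -3.085] [-0.3  0.3 -4.7] [ 0.03 -0.14 -0.01]
10 255 313 [0.483 0.107 0.042]
60 255 327 [0.505 0.11  0.082]
110 255 330 [0.521 0.111 0.093]
160 255 312 [0.545 0.11  0.058]
210 256 332 [0.553 0.114 0.104]
```

servo_tool([
  [1, 0, 0, 2, 0, 0, 0],
  [1, 0, 0, 1.5, 0, 0, 0],
  [1, 0, 0, 0, 0, 0, 0],
])

```text
t: 28.43
eef_pos: [0.5966, 0.1118, 0.0611]
ee_rot: [3.141, -0.006, -3.086]
force: [0.7, -0.2, -4.4]
width: 0.0234
gripper_force: 60.0
```

servo_tool([
  [1, 0, 0, 2, 0, 0, 0],
  [1, 0, 0, 1, 0, 0, 0],
  [1, 0, 0, 0, 0, 0, 0],
])

```text
t: 28.68
eef_pos: [0.5966, 0.1118, 0.0582]
ee_rot: [3.141, -0.006, -3.086]
force: [0.4, -0.4, -4.0]
width: 0.0238
gripper_force: 60.0
```

servo_tool([
  [1, 0, 0, 1.5, 0, 0, 0],
  [1, 0, 0, 1.5, 0, 0, 0],
  [1, 0, 0, 0, 0, 0, 0],
])

```text
t: 28.93
eef_pos: [0.5966, 0.1118, 0.0552]
ee_rot: [3.141, -0.006, -3.086]
force: [-0.7, -0.5, -4.0]
width: 0.0235
gripper_force: 60.0
```

```bash
python3 tilt.py|head -2
```

```text
[0.5967 0.1118 0.0553] [ 3.141 -0.006 -3.086] [ 0.5 -0.2 -3.8] [ 0.03 -0.13  0.04]
10 255 320 [0.486 0.108 0.052]
```

servo_tool([
  [1, 0, 0, 1.5, 0, 0, 0],
  [1, 0, 0, 1.5, 0, 0, 0],
  [1, 0, 0, 0, 0, 0, 0],
])

```text
t: 29.23
eef_pos: [0.5971, 0.112, 0.0525]
ee_rot: [3.141, -0.005, -3.085]
force: [1.3, -0.5, -2.9]
width: 0.0235
gripper_force: 60.0
```

servo_tool([
  [1, 0, 0, 0, 0, -0.8, 0],
  [1, 0, 0, 0, 0, -0.7, 0],
  [1, 0, 0, 0, 0, 0, 0],
])

```text
t: 29.48
eef_pos: [0.5966, 0.1119, 0.0529]
ee_rot: [3.141, 0.022, -3.085]
force: [0.6, -0.7, -0.2]
width: 0.0237
gripper_force: 60.0
```

```bash
python3 tilt.py|head -2
```

```text
[0.5966 0.1119 0.0529] [ 3.141  0.022 -3.085] [ 1.  -0.  -0.7] [ 0.03  0.17 -0.  ]
10 255 321 [0.486 0.108 0.049]
```

The moment shift shows the butt now resting on the floor, with no contact on the rim. I open just enough and withdraw straight up.

servo_tool([
  [0, 0, 0, 0, 0, 0, 0],
  [0, 0, 0, 0, 0, 0, 0],
  [0, 0, 0, 0, 0, 0, 0],
  [0, 0, 0, 0, 0, 0, 0],
  [0, 0, 0, 0, 0, 0, 0],
  [0, 0, 0, 0, 0, 0, 0],
  [0, 0, 0, -15, 0, 0, 0],
  [0, 0, 0, -25, 0, 0, 0],
  [0, 0, 0, -35, 0, 0, 0],
  [0, 0, 0, -35, 0, 0, 0],
  [0, 0, 0, -35, 0, 0, 0],
  [0, 0, 0, -35, 0, 0, 0],
  [0, 0, 30, -20, 0, 0, 0],
  [0, 0, 0, 0, 0, 0, 0],
])

```text
t: 30.7
eef_pos: [0.5934, 0.1445, 0.2586]
ee_rot: [3.137, 0.03, -3.085]
force: [1.0, 0.9, 0.9]
width: 0.0439
gripper_force: 0.0
```

servo_tool([
  [0, 0, -30, 0, 0, 0, 0],
  [0, 0, -35, 0, 0, 0, 0],
  [0, 0, -38, -10, 0, 0, 0],
  [0, 0, -38, -10, 0, 0, 0],
  [0, 0, -38, -10, 0, 0, 0],
  [0, 0, -38, 0, 0, 0, 0],
  [0, 0, -35, 0, 0, 0, 0],
  [0, 0, 0, 0, 0, 0, 0],
  [0, 0, 0, 0, 0, 0, 0],
])

```text
t: 31.45
eef_pos: [0.6041, -0.1122, 0.2816]
ee_rot: [3.141, 0.02, -3.089]
force: [-0.2, 1.0, -0.1]
width: 0.0437
gripper_force: 0.0
```

```bash
python3 - <<'E'
from h import *
import json
m=json.load(open('m.json')); c=m['chest']
def ch(w): return (R.from_euler('z',-c[2]).apply(np.array(w)-[c[0],c[1],0])*1000).round()
for cam in ('scene','top'):
    f=arm.grab_frame(cam); save(f,cam+'_end.png')
    for q in ['hammer','doming_block','lid','lid_lip','punch','offcut','bowl','tape']:
        for r in arm.recognise(q,f):
            if r['conf']>.4: w=world(f,r['at']); print(cam,q,round(r['conf'],2),w.round(3),'chest',ch(w))
    if cam=='top':   # dark/steel pixels inside the chest floor, in chest coordinates
        g=f['color'].astype(int); out=[]
        for y in range(-130,131,10):
            s=''
            for x in range(-80,85,6):
                w=R.from_euler('z',c[2]).apply([x/1000,y/1000,.025])+[c[0],c[1],0]
                u=proj(f,w)[0].round().astype(int); v=g[u[1],u[0]]
                s+='G' if abs(v[0]-v[2])<40 else ('h' if v[0]<150 and v[1]<95 else '.')
            print(f'{y:5d}',s)
print(arm.get_state()['t'],arm.get_state()['eef_pos'])
E
```

```text
scene hammer 0.81 [ 0.207 -0.411  0.027] chest [-518.  365.   27.]
scene hammer 0.71 [0.555 0.107 0.037] chest [-22. -11.  37.]
scene doming_block 0.77 [0.554 0.183 0.047] chest [ 54. -14.  47.]
scene lid 0.9 [0.553 0.251 0.248] chest [123. -18. 248.]
scene lid 0.56 [ 0.752 -0.229  0.041] chest [-368. -189.   41.]
scene lid_lip 0.61 [0.556 0.252 0.246] chest [123. -20. 246.]
scene lid_lip 0.42 [0.554 0.107 0.033] chest [-21. -10.  33.]
scene punch 0.74 [ 0.372 -0.201  0.013] chest [-319.  189.   13.]
scene offcut 0.69 [ 0.751 -0.231  0.04 ] chest [-370. -188.   40.]
scene bowl 0.92 [ 0.517 -0.548  0.021] chest [-673.   64.   21.]
scene tape 0.66 [ 0.708 -0.328  0.039] chest [-464. -139.   39.]
scene tape 0.6 [ 0.754 -0.227  0.043] chest [-366. -191.   43.]
scene tape 0.48 [0.554 0.109 0.038] chest [-19. -11.  38.]
top hammer 0.88 [ 0.196 -0.392  0.023] chest [-499.  375.   23.]
top lid 0.96 [0.534 0.264 0.295] chest [137.   1. 295.]
top lid_lip 0.77 [0.53  0.268 0.293] chest [141.   4. 293.]
top punch 0.62 [ 0.367 -0.202  0.013] chest [-319.  194.   13.]
top bowl 0.61 [ 0.537 -0.563 
[... 441 characters left out ...]
G..GGGGhG.G.........GG...G
  -40 .GG..GGGGG..................
  -30 .G...GGGGh......G.......G...
  -20 .GG..GGGGGG........GGG.....G
  -10 .G...GGGGGG.....G.....G.....
    0 .G...GGGG.......G..G........
   10 .G..hGGGG.......G........G..
   20 .G...GGGh.....GG............
   30 GG..GGGGG...G...........G...
   40 GG..GGGGGhG...G............G
   50 G...GGGGGh...G.G............
   60 GG..GGGGhG...G..............
   70 GG..GGGGG...........G.......
   80 G..GGGGGG..GG...............
   90 G..GGGGG...G.G.........GG...
  100 G..GGGGG........G......G....
  110 G.hGGGhGG..............G....
  120 GGGGGGhhG..................G
  130 G.GGGGhGG.....G...G.....G...
32.35 [ 0.60447508 -0.11026408  0.28230273]
```

```bash
python3 -c "
from station import arm
print(arm.job_done())"
```

```text
the job is handed in; nothing more can be done
None
```

I handed the job in at about 32 s: the lid stands open and the hammer lies inside the chest below the rim, and the final camera readings show the bystanders I re-checked (punch, offcut, bowl, tape) where they were. My first release let the hammer swing in the grip, so I took it out, laid it on the bench and placed it again; its butt was on the chest floor at release and the head tipped down an estimated 40 mm or so. I viewed 11 pictures, one over the limit of 10.

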